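Unbolt the second leaf of a bench cupboard

ROBOT

A 6-joint arm with a two-finger parallel gripper is mounted at the origin on a cart in front of the work surface, level with it; the furniture and walls round the work are solid. World frame = base frame: x ahead of the robot, y to its left, z up, the work surface at z = 0. Lengths are in m, angles in degrees, forces in N, time in s.
With the tool pointing down it reaches from about 0.375 to 0.9 m from the base axis. Payload 3.1 kg.
Tool frame: the origin (TCP) lies at the very end of the fingers, on their centre line; the grasp point (between the pads) lies 19 mm behind it; z points along the fingers, y is the line along which they close (so a half turn about z gives the same grasp; the last joint's range is limited). The gripper opens to 87 mm and grips with 3 to 60 N. Pads are 19 mm wide; open, the fingers measure 117 mm over their backs; the gripper's body (75 mm by 190 mm) begins 51 mm behind the grasp point.
Start: joints at [-81.331, 30.224, 82.088, -0, 67.689, -10.227], TCP at [0.202, -0.591, 0.223] pointing down, gripper open.
Joint ranges: [-176.69, 176.69], [-43.24, 126.21], [12.49, 139.97], [-82, 262], [0, 151.66], [-163.58, 163.58]. Speed limits (degrees/s): [159.86, 159.86, 180, 180, 180, 180].

INTERFACE

Orientations are given as a 3x3 rotation matrix whose columns are the frame's x, y, z axes.
In Python, from rig import readout, cams, bot gives the robot as it stands.
- The arm moves only by the shell command python3 -m inch 'ROWS'. ROWS is JSON, a list of rows, each a list of 5 numbers: the shift along the world's x, y, z in cm, then the turn about the world's z in degrees, then the finger opening in cm, from 0 to 8.7. In form: [[dx, dy, dz, twist, fingers], ...]. A call has 1 to 10 rows; each row is the pose to reach, as a shift and turn from the pose commanded when the call began; what a row does not reach only later rows make up. A row lasts 1/12 s, in which the tool goes at most 41.7 mm and 7.16 degrees, less where a joint would pass 70% of its speed; a pose out of reach is approached as far as the arm can. A call with a gripper value outside its range is refused whole. The fingers move at their own pace and stop on an object; the grip force is fixed at half the most. Time passes only in rows, so rows that repeat a pose let the fingers close. It gives the time, the measured TCP pose, the force, the opening and the grip force at its end, in the units of the state.
- readout.read_state(): the state, without advancing time (a new reading comes with each control period).
- cams.capture(name): name is "scene" or "top"; returns a dict with "image" (420x560x3 uint8, blue, green, red), "intrinsics" (3x3 intrinsics, pixels), "k1" (the pictures are not rectified: a ray, as slopes to the right and down, at radius r is drawn at 1 + k1 r^2 times it, then the intrinsics apply), "xyz" and "rotation" of the camera in the world. Camera axes: x right, y down, z forward; pixel columns grow to the right and rows downward; lengths in m; the calibration is good to about 2 mm. A picture is of the moment at which its call begins. There is no depth.
- bot.hand_in(): hands the job in; it is judged then, once.
The state is a dict: "time_s": time; "joint_positions": joint angles; "qvel": joint speeds; "tau": joint torques, N m; "position": TCP position; "tcp_rot": TCP orientation; "force": force on the tool from outside, world axes, zero at the start; "moment": the same for the moment, N m; "opening": opening from 0.0 (shut) to 1.0 (fully open); "grasp_force": force on a finger pad.
Only numpy, scipy, OpenCV 4.12 (cv2) and the standard library are available. Lean on these libraries where they do the work, as an engineer would, in place of code of your own. Each camera call takes 0.05 s, during which the arm holds its last target. There are 200 camera calls.

TASK

Open up the small two-door cupboard on the bench: first swing its right-hand door (the one with the pull) out towards you until it stands about square to the front, which uncovers the bolt of the left-hand door. Then draw that bolt fully up by its knob and leave it up, with the right-hand door still standing open.

Things in the scene. Friction and masses are not known exactly. Their poses are not given: they have to be found in the camera images.
- active_door (a joint): Right-hand door (118 mm wide, 16 thick) of a wooden bench cupboard 240 mm wide, 200 high; both door tops at z = 0.20. Rad: 0 shut, grows as it swings to the robot, stop 1.75; about 1 N at the pull, stays where left. A folded steel cap on its free edge reaches 34 mm over the left-hand door, 45 mm above the door tops, and covers the bolt's knob while this door is shut or little open.
- pull_grip (a point): On the right-hand door's pull, an upright dark steel bar 12 mm thick, 40 mm in front of the door's face, rising 52 mm above the door top; the point is on its axis, 26 mm above the door top. Turns with the door: z up, x into the cupboard when shut, y along the door from hinge to free edge. The upright hinge axis lies at x = +40, y = -67 mm from it in these axes.
- bolt (a joint): Bolt of the left-hand door, sliding straight up and down in that door near its free edge. In m: 0 shot down into the sill, grows upwards, 0.026 fully drawn (stop). About 4 N to move; stays where it is left. Once it is drawn the left-hand door can swing too, but may stay shut.
- bolt_knob (a point): Centre of the bolt's knob, a dark steel upright cylinder 16 mm thick, 28 mm tall, on top of the left-hand door: with the bolt down its underside is 8 mm and this point 22 mm above the door top. It is 18 mm left of the line where the doors meet, in the middle of the door's thickness; free on all sides once the right-hand door is open. z up, x into the cupboard, y to the left along its front.

How it is judged:
By the outcome, as a careful person would: the job done as asked, in the order asked, and still so for the second after the job is handed in, with the robot touching nothing.
It also fails if it takes over 42 s, if anything falls off the work surface, if the arm or the gripper's body presses on something with over 40 N, if the wrist force passes 120 N, or if a joint passes its speed limit or range.

## Working session

There is one attempt and no reset: what is moved stays moved. The work goes in short steps, Python scripts to look and compute and a shell command to move; the robot and the scene stay as the last step left them, time stands still between calls to the robot, and variables do not carry over. Pictures are saved under pics/ and viewed, at most 10 in all, crops included, and the job is handed in when it is done.

```bash
mkdir -p pics; ls
cat > h.py <<'E'
import numpy as np,cv2
from rig import readout,cams,bot
def cap(n,f=None):
    c=cams.capture(n)
    if f: cv2.imwrite('pics/'+f,c['image'])
    return c
def ray(c,u,v):
    K=np.array(c['intrinsics'],float);k1=c['k1']
    p=cv2.undistortPoints(np.array([[[u,v]]],float),K,np.array([k1,0,0,0.])).ravel()
    return np.array(c['xyz']),np.array(c['rotation'])@np.array([p[0],p[1],1])
def onz(c,u,v,z):
    o,d=ray(c,u,v);return o+d*(z-o[2])/d[2]
def px(c,P):
    K=np.array(c['intrinsics'],float);R=np.array(c['rotation'])
    q=R.T@(np.array(P)-c['xyz']);s=q[:2]/q[2];s=s*(1+c['k1']*(s@s));return K[:2,:2]@s+K[:2,2]
E
python3 - <<'E'
from h import *
for n in('scene','top'):
    c=cap(n,n+'0.png');print(n,c['xyz'],np.round(c['rotation'],2).tolist())
s=readout.read_state();print(s['time_s'],s['position'],s['tcp_rot'],s['opening'])
E
```

```text
pics
scene [ 0.46745333 -0.83596976  0.72209689] [[0.99, -0.11, 0.1], [-0.15, -0.67, 0.73], [-0.02, -0.74, -0.68]]
top [0.07950466 0.00706597 0.81715318] [[-0.43, -0.71, 0.56], [-0.9, 0.34, -0.25], [-0.01, -0.61, -0.79]]
0.1 [ 0.20231874 -0.59065314  0.22166566] [[ 9.46118917e-01  3.23819234e-01 -3.13812759e-04]
 [ 3.23819212e-01 -9.46116957e-01  1.95505537e-03]
 [ 3.36180959e-04 -1.95133347e-03 -9.99998040e-01]] 1.0045314982697975
```

View pics/scene0.png

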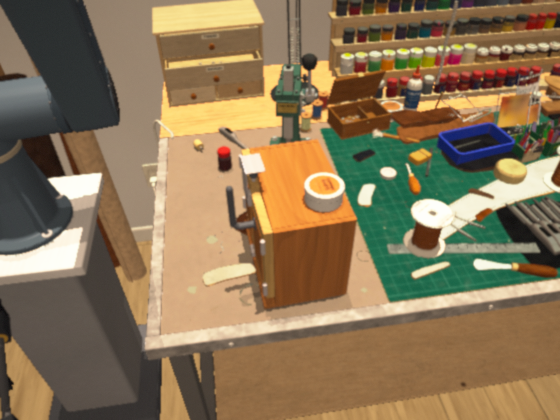

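View pics/top0.png

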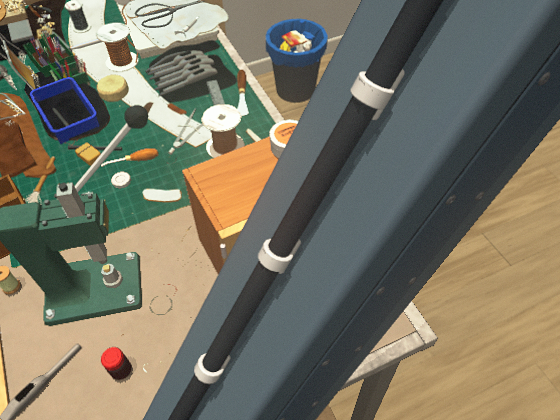

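The scene view shows the cupboard facing the robot (-x), with the pull at about (232,205), the cap at (252,163) and a cup on the roof. The arm blocks the top view. I'll zoom in.

Run:
```python
from h import *
i=cv2.imread('pics/scene0.png')[135:315,195:375]
cv2.imwrite('pics/crop1.png',cv2.resize(i,(594,594),interpolation=cv2.INTER_CUBIC))
```

```text
(no output)
```

View pics/crop1.png

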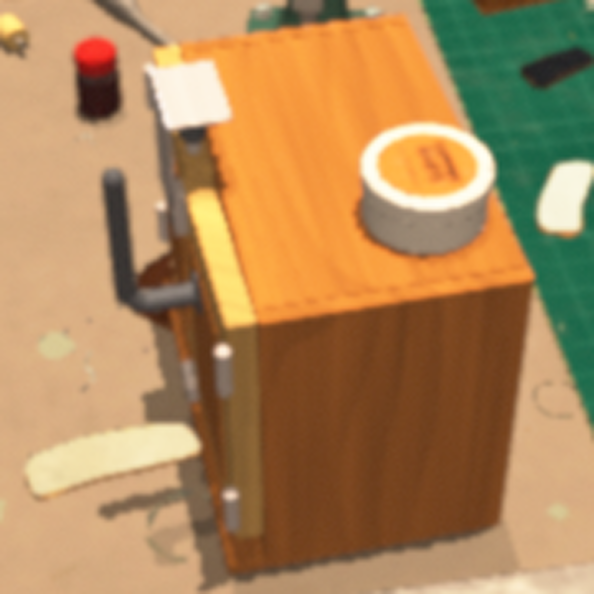

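Run:
```python
from h import *
c=cap('scene')
f=lambda u,v,z:onz(c,195+u/3.3,135+v/3.3,z).round(4)
BR,BL,FR,DR=[f(*p,.2) for p in((530,280),(402,15),(257,322),(231,329))]
print('BR',BR,'BL',BL,'FR',FR,'DR',DR,'FL yel',f(155,50,.2))
print('BL-BR',np.linalg.norm(BL-BR),'ang',np.degrees(np.arctan2(*(BL-BR)[1::-1]))-90)
d=BR-FR;print('side ang',np.degrees(np.arctan2(d[1],d[0])),np.linalg.norm(d))
print('pulltop',f(113,176,.25),'cap',[f(*p,.245) for p in((148,66),(215,60),(231,118),(164,130))])
```

```text
BR [ 0.6663 -0.3189  0.2   ] BL [ 0.6534 -0.0815  0.2   ] FR [ 0.5292 -0.3252  0.2   ] DR [ 0.5162 -0.3278  0.2   ] FL yel [ 0.502  -0.0919  0.2   ]
BL-BR 0.23775022607770535 ang 3.1103175309632576
side ang 2.6309968301966964 0.137244672027733
pulltop [ 0.4687 -0.2644  0.25  ] cap [array([ 0.4939, -0.1701,  0.245 ]), array([ 0.5299, -0.1709,  0.245 ]), array([ 0.5317, -0.2225,  0.245 ]), array([ 0.4969, -0.2265,  0.245 ])]
```

Cupboard yaw is about +3°, the hinge is near (0.515,-0.328), the pull near (0.470,-0.264) and the knob near (0.515,-0.191). I'm moving above the pull.

```bash
python3 -m inch '[[0,0,5,0,8.7],[2,3,9,-3,8.7],[5,6,10,-8,8.7],[8,9.5,10,-16,8.7],[11,13,10,-16,8.7],[14,17,10,-16,8.7],[17,20,10,-16,8.7],[20,24,10,-16,8.7],[23,28,10,-16,8.7],[26,31.5,10,-16,8.7]]' && python3 -m inch '[[0.5,0.6,0,0,8.7],[0.9,1.1,0,0,8.7],[0.9,1.1,0,0,8.7],[0.9,1.1,0,0,8.7]]'
python3 - <<'E'
from h import *
a=cap('scene')['image'][100:270,150:375];b=cap('top')['image']
cv2.imwrite('pics/s2.png',cv2.resize(a,None,fx=3.5,fy=3.5,interpolation=cv2.INTER_CUBIC))
cv2.imwrite('pics/t2.png',b)
s=readout.read_state();print(s['time_s'],s['position'],np.round(s['tcp_rot'],3).tolist(),s['joint_positions'],s['force'])
E
```

```text
time_s: 0.98
position: [0.4283, -0.3169, 0.3224]
tcp_rot: [[0.999, 0.05, -0.0], [0.05, -0.999, 0.0], [-0.0, -0.0, -1.0]]
force: [0.7, -0.2, 0.4]
opening: 0.998
grasp_force: 0.0
time_s: 1.32
position: [0.4362, -0.3088, 0.3224]
tcp_rot: [[0.999, 0.05, -0.001], [0.05, -0.999, -0.001], [-0.001, 0.0, -1.0]]
force: [0.1, 0.1, -0.1]
opening: 1.002
grasp_force: 0.0
1.4167 [ 0.43590583 -0.30938811  0.32238367] [[0.999, 0.048, -0.0], [0.048, -0.999, -0.0], [-0.0, 0.0, -1.0]] [-4.73315569e+01  1.70371694e+01  8.74645354e+01 -3.35086146e-02
  7.54985881e+01  3.98987368e+01] [0.7681067  0.2665609  0.37461104]
```

View pics/t2.png

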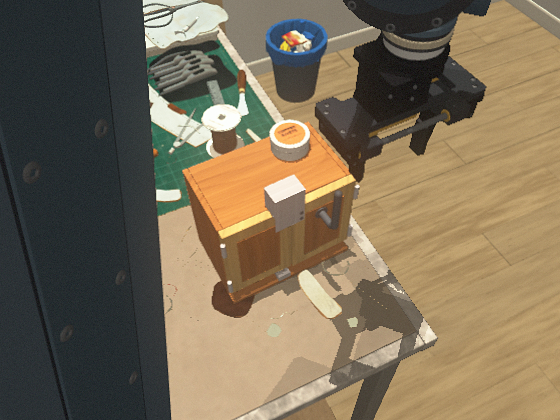

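View pics/s2.png

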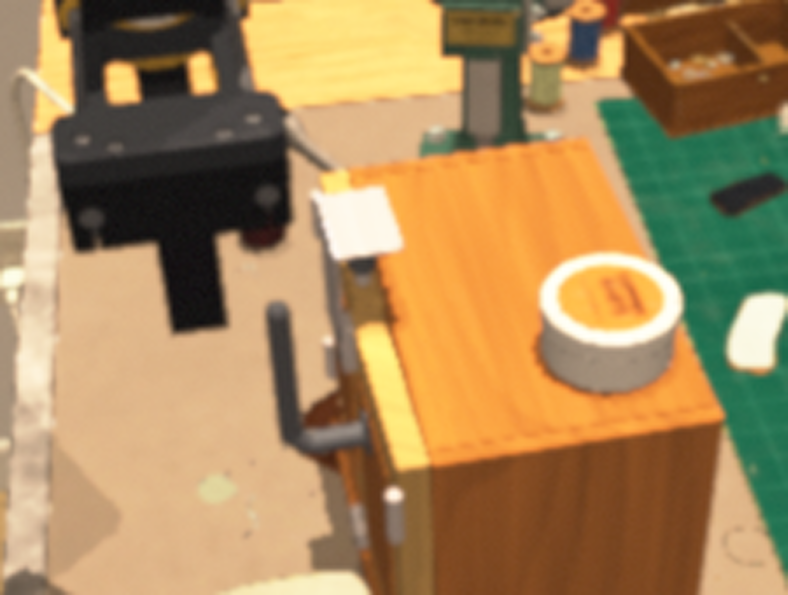

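The top view now shows the pull at about (338,195)–(337,228), next to the cap at (286,200). I'll cross-check the pull across both views.

Run:
```python
from h import *
c=cap('top');s=cap('scene')
print('top: pulltop',onz(c,338,194,.252),'roof corners',onz(c,354,177,.2),onz(c,221,236,.2))
print('scene pulltop',onz(s,150+279/3.5,100+304/3.5,.252))
print(px(c,[.470,-.264,.252]),px(c,[.470,-.264,.2]),px(s,[.470,-.264,.252]))
i=c['image'][165:255,290:380];cv2.imwrite('pics/t3.png',cv2.resize(i,(540,540),interpolation=cv2.INTER_CUBIC))
```

```text
top: pulltop [ 0.4644264  -0.26013438  0.252     ] roof corners [ 0.51957209 -0.3252424   0.2       ] [ 0.5049836  -0.08974639  0.2       ]
scene pulltop [ 0.46969465 -0.26329536  0.252     ]
[338.44657921 190.41535031] [335.72554465 212.17847859] [229.93821673 187.11490767]
```

View pics/t3.png

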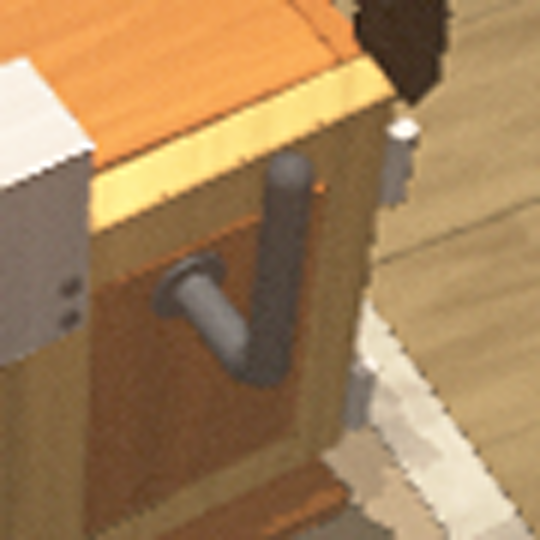

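```bash
python3 -m inch '[[1.6,2.3,0,0,8.7],[3.2,4.5,0,0,8.7],[3.2,4.5,-3,0,8.7],[3.2,4.5,-6,0,8.7],[3.2,4.5,-9,0,8.7],[3.2,4.5,-11.5,0,8.7],[3.2,4.5,-11.5,0,8.7],[3.2,4.5,-11.5,0,0],[3.2,4.5,-11.5,0,0],[3.2,4.5,-11.5,0,0]]' && python3 -m inch '[[0,0,0,0,0],[0,0,0,0,0],[0,0,0,0,0],[0,0,0,0,0],[0,0,0,0,0]]'
```

```text
time_s: 2.35
position: [0.4697, -0.2644, 0.2094]
tcp_rot: [[0.999, 0.05, 0.003], [0.05, -0.999, -0.003], [0.003, 0.003, -1.0]]
force: [0.3, -0.5, -0.4]
opening: 0.856
grasp_force: 0.0
time_s: 2.77
position: [0.4688, -0.263, 0.2079]
tcp_rot: [[0.999, 0.051, 0.0], [0.051, -0.999, -0.0], [0.0, 0.0, -1.0]]
force: [-0.7, 0.1, 0.6]
opening: 0.479
grasp_force: 0.0
```

```bash
python3 -m inch '[[0,0,0,0,0],[0,0,0,0,0],[0,0,0,0,0],[0,0,0,0,0],[0,0,0,0,0],[0,0,0,0,0]]'
python3 - <<'E'
import numpy as np
a0=np.radians(2.9)
H=lambda t:78.03*np.array([np.cos(np.arctan2(67,-40)+a0+t),np.sin(np.arctan2(67,-40)+a0+t)])/10
for d in range(5,101,5): print(d,(H(np.radians(d))-H(0)).round(2))
E
```

```text
time_s: 3.27
position: [0.4682, -0.2623, 0.2074]
tcp_rot: [[0.999, 0.051, -0.001], [0.051, -0.999, 0.001], [-0.001, -0.002, -1.0]]
force: [-0.9, 2.4, 1.6]
opening: 0.13
grasp_force: 30.0
5 [-0.55 -0.4 ]
10 [-1.06 -0.85]
15 [-1.53 -1.34]
20 [-1.96 -1.87]
25 [-2.34 -2.44]
30 [-2.66 -3.04]
35 [-2.94 -3.66]
40 [-3.16 -4.3 ]
45 [-3.32 -4.96]
50 [-3.42 -5.64]
55 [-3.47 -6.32]
60 [-3.45 -7.  ]
65 [-3.38 -7.67]
70 [-3.25 -8.34]
75 [-3.06 -9.  ]
80 [-2.81 -9.63]
85 [ -2.51 -10.24]
90 [ -2.16 -10.82]
95 [ -1.75 -11.37]
100 [ -1.3  -11.88]
```

Gripped: opening 11 mm, 30 N on the pads. Swinging the door along the arc.

```bash
python3 -m inch '[[-0.55,-0.4,0,5,0],[-1.06,-0.85,0,10,0],[-1.53,-1.34,0,15,0],[-1.96,-1.87,0,20,0],[-2.34,-2.44,0,25,0],[-2.66,-3.04,0,30,0],[-2.94,-3.66,0,35,0],[-3.16,-4.3,0,40,0],[-3.32,-4.96,0,45,0],[-3.32,-4.96,0,45,0]]'
```

```text
time_s: 4.1
position: [0.4367, -0.3142, 0.2074]
tcp_rot: [[0.67, 0.742, 0.003], [0.742, -0.67, -0.002], [0.001, 0.003, -1.0]]
force: [4.6, -0.1, -2.7]
opening: 0.129
grasp_force: 30.0
```

```bash
python3 -m inch '[[-0.1,-0.68,0,5,0],[-0.15,-1.36,0,10,0],[-0.13,-2.04,0,15,0],[-0.06,-2.71,0,20,0],[0.07,-3.38,0,25,0],[0.26,-4.04,0,30,0],[0.51,-4.67,0,35,0],[0.81,-5.28,0,40,0],[1.16,-5.86,0,45,0],[1.16,-5.86,0,45,0]]' && python3 -m inch '[[0,0,0,0,0],[0,0,0,0,8.7],[0,0,0,0,8.7],[0,0,0,0,8.7],[0,0,0,0,8.7],[0,0,0,0,8.7],[0,0,0,0,8.7],[0,0,0,0,8.7],[0,0,0,0,8.7]]'
python3 - <<'E'
from h import *
for n in('scene','top'):cap(n,n+'4.png')
a=np.hstack([cv2.imread('pics/scene4.png')[100:350,150:400],cv2.imread('pics/top4.png')[120:370,150:400]])
cv2.imwrite('pics/both4.png',cv2.resize(a,(800,400)))
E
```

```text
time_s: 4.93
position: [0.45, -0.3706, 0.2074]
tcp_rot: [[-0.05, 0.999, 0.005], [0.999, 0.05, 0.001], [0.001, 0.005, -1.0]]
force: [7.1, 3.0, -1.0]
opening: 0.129
grasp_force: 30.0
time_s: 5.68
position: [0.4469, -0.3713, 0.2075]
tcp_rot: [[-0.05, 0.999, -0.0], [0.999, 0.05, -0.0], [-0.0, -0.0, -1.0]]
force: [0.5, 0.3, -1.0]
opening: 0.649
grasp_force: 0.0
```

View pics/both4.png

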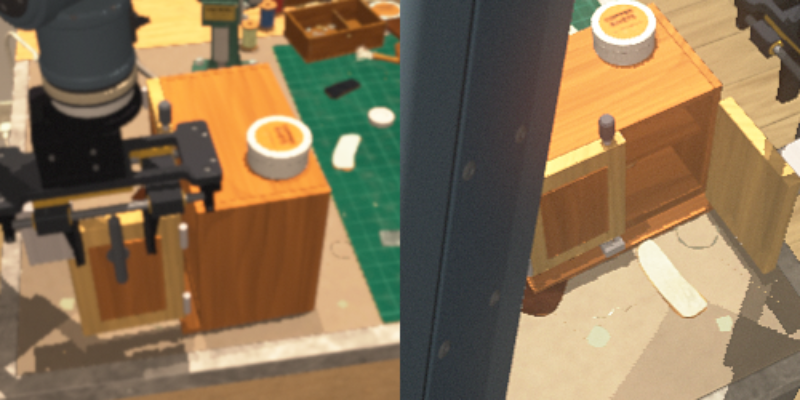

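The door stands about square and the knob is exposed: scene about (253,169), top about (279,199). I'll raise the hand and locate the knob.

```bash
python3 -m inch '[[0,0,0,0,8.7],[0,0,0,0,8.7],[0,0,3,0,8.7],[0,0,6.5,0,8.7],[0,0,9.5,0,8.7],[0,0,11.5,0,8.7],[0,0,11.5,0,8.7]]'
python3 - <<'E'
from h import *
R={}
for n,(u,v) in(('scene',(253,170)),('top',(279,199))):
    c=cap(n);i=c['image'][v-16:v+17,u-14:u+15]
    m=((i.max(2)<110)&(i.max(2).astype(int)-i.min(2)<30)).astype('uint8')
    k,l,st,ce=cv2.connectedComponentsWithStats(m)
    j=[q for q in range(1,k) if st[q,4]>20]
    for q in j: print(n,st[q]+[u-14,v-16,0,0,0],ce[q]+[u-14,v-16])
    b=max(j,key=lambda q:st[q,4]);cc=ce[b]+[u-14,v-16]
    print(n,'at z=.222',onz(c,*cc,.222),'pred',px(c,[.515,-.191,.222]))
    R[n]=ray(c,*cc)
(o1,d1),(o2,d2)=R.values()
t=np.linalg.lstsq(np.c_[d1,-d2],o2-o1,rcond=None)[0];print(o1+d1*t[0],o2+d2*t[1])
E
```

```text
time_s: 6.37
position: [0.449, -0.3733, 0.328]
tcp_rot: [[-0.051, 0.999, 0.007], [0.999, 0.051, -0.009], [-0.009, 0.007, -1.0]]
force: [0.3, -0.6, 0.5]
opening: 1.002
grasp_force: 0.0
scene [245 154  23  33 350] [252.68857143 167.06      ]
scene at z=.222 [ 0.51452283 -0.17845971  0.222     ] pred [253.74609978 171.29109287]Traceback (most recent call last):
  File "<stdin>", line 9, in <module>
ValueError: max() iterable argument is empty
```

Run:
```python
from h import *
a=cap('scene')['image'][150:190,233:273];b=cap('top')['image'][180:220,260:300]
cv2.imwrite('pics/k5.png',cv2.resize(np.hstack([a,b]),(800,400),interpolation=cv2.INTER_CUBIC))
```

```text
(no output)
```

View pics/k5.png

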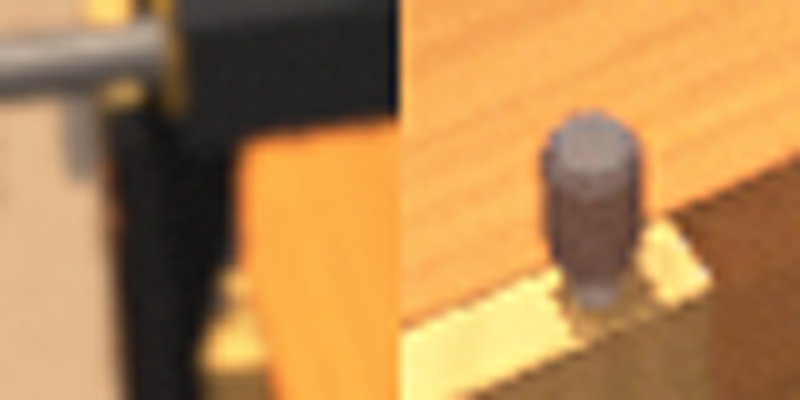

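The scene view is blocked by the gripper. In the top view the knob's upper face is centred at (279.2,194.3); the scene4 picture gives its centre as (253.1,170).

Run:
```python
from h import *
c=cap('top');s=cap('scene')
print(onz(c,279.2,194.3,.236),onz(c,279.4,200.8,.222),'scene',onz(s,253.1,170,.222))
print('pred',px(c,[.515,-.191,.222]),px(s,[.515,-.191,.222]))
print(readout.read_state()['position'])
```

```text
[ 0.51272451 -0.18914972  0.236     ] [ 0.51161775 -0.18876657  0.222     ] scene [ 0.51429005 -0.18710454  0.222     ]
pred [279.7825518  198.71594137] [253.74609978 171.29109287]
[ 0.44640328 -0.37036234  0.32059433]
```

```bash
python3 -m inch '[[0.5,1.8,0,-7,8.7],[1,3.6,0,-14,8.7],[1.7,5.4,0,-21,8.7],[2.4,7.2,0,-28,8.7],[3,9,0,-35,8.7],[3.7,10.8,0,-42,8.7],[4.5,12.6,0,-49,8.7],[5.2,14.4,0,-56,8.7],[6,16.2,0,-63,8.7],[6.6,18.1,0,-70,8.7]]' && python3 -m inch '[[0,0,0,-7,8.7],[0,0,0,-14,8.7],[0,0,0,-20,8.7],[0,0,0,-20,8.7],[0,0,0,-20,8.7],[0,0,0,-20,8.7]]'; python3 -c "
from h import *
print(readout.read_state()['position'])
cv2.imwrite('pics/t6.png',cap('top')['image'])"
```

```text
time_s: 7.5
position: [0.5131, -0.1891, 0.3211]
tcp_rot: [[0.924, 0.383, -0.002], [0.383, -0.924, 0.001], [-0.001, -0.002, -1.0]]
force: [0.5, 0.3, 0.6]
opening: 1.002
grasp_force: 0.0
time_s: 8.0
position: [0.5128, -0.1901, 0.3218]
tcp_rot: [[0.999, 0.053, -0.001], [0.053, -0.999, 0.001], [-0.001, -0.001, -1.0]]
force: [0.1, -0.2, 0.1]
opening: 0.998
grasp_force: 0.0
[ 0.51279382 -0.19008949  0.32177374]
```

```bash
python3 -m inch '[[0,0.1,-3,0,8.7],[0,0.1,-6,0,8.7],[0,0.1,-9,0,8.7],[0,0.1,-11.3,0,8.7],[0,0.1,-11.3,0,8.7],[0,0.1,-11.3,0,0],[0,0.1,-11.3,0,0],[0,0.1,-11.3,0,0],[0,0.1,-11.3,0,0],[0,0.1,-11.3,0,0]]' && python3 -m inch '[[0,0,0,0,0],[0,0,0,0,0],[0,0,0,0,0],[0,0,0,0,0],[0,0,0,0,0],[0,0,0,0,0],[0,0,0,0,0],[0,0,0,0,0]]'
```

```text
time_s: 8.88
position: [0.5138, -0.1895, 0.211]
tcp_rot: [[0.999, 0.051, 0.002], [0.051, -0.999, -0.002], [0.002, 0.002, -1.0]]
force: [0.4, -0.2, -0.3]
opening: 0.711
grasp_force: 0.0
time_s: 9.55
position: [0.513, -0.1886, 0.2094]
tcp_rot: [[0.999, 0.05, -0.0], [0.05, -0.999, 0.001], [-0.0, -0.001, -1.0]]
force: [-0.6, 1.9, 0.8]
opening: 0.17
grasp_force: 30.0
```

Gripped at 15 mm, which matches the knob. Drawing the bolt up to its stop.

```bash
python3 -m inch '[[0,0,0.4,0,0],[0,0,0.8,0,0],[0,0,1.2,0,0],[0,0,1.6,0,0],[0,0,2,0,0],[0,0,2.3,0,0],[0,0,2.5,0,0],[0,0,2.5,0,0]]' && python3 -m inch '[[0,0,0.1,0,0],[0,0,0.2,0,0],[0,0,0.2,0,0],[0,0,0.2,0,0]]'
```

```text
time_s: 10.22
position: [0.5129, -0.1886, 0.2351]
tcp_rot: [[0.999, 0.051, -0.0], [0.051, -0.999, 0.001], [-0.0, -0.001, -1.0]]
force: [-0.8, 4.0, 0.2]
opening: 0.167
grasp_force: 30.0
time_s: 10.55
position: [0.5126, -0.1886, 0.2356]
tcp_rot: [[0.999, 0.05, -0.002], [0.05, -0.999, 0.002], [-0.002, -0.002, -1.0]]
force: [1.3, 2.8, -9.2]
opening: 0.171
grasp_force: 30.0
```

```bash
python3 -m inch '[[0,0,0.1,0,0],[0,0,0.2,0,0],[0,0,0.2,0,0]]' && python3 -m inch '[[0,0,-0.2,0,0],[0,0,-0.2,0,8.7],[0,0,-0.2,0,8.7],[0,0,-0.2,0,8.7],[0,0,-0.2,0,8.7],[0,0,-0.2,0,8.7],[0,0,-0.2,0,8.7],[0,0,-0.2,0,8.7],[0,0,-0.2,0,8.7],[0,0,-0.2,0,8.7]]' && python3 -m inch '[[0,0,0,0,8.7],[0,0,1,0,8.7],[0,0,4,0,8.7],[0,0,7,0,8.7],[0,0,10,0,8.7],[0,0,12,0,8.7],[0,0,14,0,8.7],[0,0,16,0,8.7],[0,0,16,0,8.7]]'
python3 - <<'E'
from h import *
a=np.hstack([cap('scene')['image'][100:350,150:400],cap('top')['image'][120:370,150:400]])
cv2.imwrite('pics/both7.png',cv2.resize(a,(800,400),interpolation=cv2.INTER_CUBIC))
E
```

```text
time_s: 10.8
position: [0.5116, -0.1886, 0.2359]
tcp_rot: [[0.999, 0.05, -0.005], [0.05, -0.999, 0.002], [-0.005, -0.002, -1.0]]
force: [1.5, 1.0, -25.2]
opening: 0.167
grasp_force: 30.0
time_s: 11.63
position: [0.5131, -0.1892, 0.2366]
tcp_rot: [[0.999, 0.051, 0.0], [0.051, -0.999, -0.0], [0.0, 0.0, -1.0]]
force: [0.2, -0.5, -0.3]
opening: 0.768
grasp_force: 0.0
time_s: 12.38
position: [0.515, -0.1902, 0.4019]
tcp_rot: [[0.999, 0.051, 0.009], [0.051, -0.999, -0.005], [0.008, 0.006, -1.0]]
force: [0.1, 0.4, 1.3]
opening: 1.004
grasp_force: 0.0
```

View pics/both7.png

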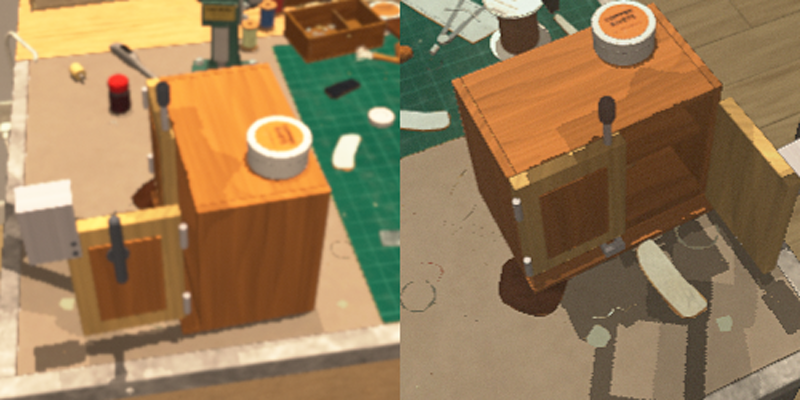

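The picture shows the knob raised on its stem (left (163,92), right (607,110)), the right door square and open, the left door shut, and the gripper clear. I'm handing in.

```bash
python3 -c "
from rig import bot
print(bot.hand_in())"
```

```text
the job is handed in; nothing more can be done
None
```

I handed the job in at about 12.5 s on the robot's clock: the right-hand door stands open about square, the bolt is drawn up to its stop and left up, and the gripper is clear of everything.

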